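# Index a cell block to the pointer with the screw slack taken up

## Robot

A 7-joint arm with a two-finger parallel gripper is mounted at the origin on the work surface. World frame = base frame: x ahead of the robot, y to its left, z up, the work surface at z = 0. Lengths are in m, angles in rad, forces in N, time in s.
With the tool pointing down it reaches from about 0.425 to 0.925 m from the base axis. Payload 6.8 kg.
Tool frame: the origin (TCP) lies midway between the tips of the shut fingers; the grasp point (between the pads) lies 19 mm behind it; z points along the fingers, y is the direction in which the jaws open and shut (so a half turn about z gives the same grasp; the last joint's range is limited). The gripper opens to 85 mm and grips with 20 to 120 N. Pads are 22 mm wide; open, the fingers measure 114 mm over their backs; the gripper's body (76 mm by 85 mm) begins 54 mm behind the grasp point. The pads swing forward as they close: fully open they stand 13 mm farther back than shut.
Start: joints at [-1.243, 0.477, 0.022, 1.555, -0.011, 1.109, -0.083], TCP at [0.285, 0.612, 0.231] pointing down, gripper open.
Joint ranges: [-2.96, 2.96], [-0.34, 2.1], [-1.41, 1.46], [0.24, 2.44], [-1.37, 4.51], [0.17, 1.92], [-2.96, 2.96]. Speed limits (rad/s): [2.39, 2.39, 3.14, 3.14, 3.14, 3.14, 3.14].

## Interface

Orientations are given as a unit quaternion [w, x, y, z].
In Python, from station import bot gives the robot as it stands. The module is installed in compiled form; this text tells all that it offers.
- The arm moves only by the tool play_rows, never from a script. Its argument "motion" is a list of rows, each a list of 2 entries, a list of its own where there are three numbers: the shift along the tool's x, y, z as a fraction of full scale, then the turn, a rotation vector about the tool's x, y, z as a fraction of full scale. In form: [[[tx, ty, tz], [rx, ry, rz]], ...]. A call has 1 to 8 rows; each row is the pose to reach, as a shift and turn from the pose measured when the call began, along the tool's axes at that moment, turning the shorter way round; what a row does not reach only later rows make up. Full scale, the value 1, is 400 mm for a shift and 360 degrees for a turn. A row lasts 1/10 s, in which the tool goes at most 50 mm and 8.59 degrees, less where a joint would pass 70% of its speed; a pose out of reach is approached as far as the arm can. A call with a number of a shift or a turn outside -1 to 1 is refused whole. A call with a gripper value outside its range is refused whole. "fingers" is the finger opening in mm, from 0 to 85.4, set as the call begins (left out, the last holds). The fingers move at their own pace and stop on an object; "grip_force" is the grip in N (left out, the last holds). Time passes only in rows, so rows that repeat a pose let the fingers close. It gives the time, the measured TCP pose, the force and the opening at its end, in the units of the state.
- bot.get_obs(): the state, without advancing time (a new reading comes with each control period).
- bot.read_camera(name): name is "scene" or "top" or "wrist"; returns a dict with "pixels" (384x512x3 uint8, red, green, blue), "range_z" (384x512 float32, m along the optical axis (not along the pixel's ray), 0 where there is no reading), "fovy" (degrees; the focal length in pixels is half the picture's height over the tangent of half this angle, whatever the lens; pixels are square), "cx", "cy" (the principal point, pixels), "pose" (4x4, takes a point from camera to world coordinates). Camera axes: x right, y down, z forward; pixel columns grow to the right and rows downward; lengths in m; the calibration is good to about 2 mm. A picture is of the moment at which its call begins.
- bot.hand_in(): hands the job in, once; it reports no verdict.
The state is a dict: "t": time; "q": joint angles; "joint_vel": joint speeds; "joint_torque": joint torques, N m; "eef_pos": TCP position; "tool_rot": TCP orientation; "contact_force": force on the tool from outside, world axes, zero at the start; "torque": the same for the moment, N m; "gripper_width": opening from 0.0 (shut) to 1.0 (fully open).
Only numpy, scipy, OpenCV 4.12 (cv2) and the standard library are available. Lean on these libraries where they do the work, as an engineer would, in place of code of your own. Each camera call takes 0.05 s, during which the arm holds its last target.

## Task

Set the cell block on the cranked stage: turn the crank to run the carriage past the yellow pointer until you feel it bear firmly on the rubber buffer, without forcing it, then wind it back the other way until its red index line is level with the pointer, so that it arrives there from the buffer side with the screw's slack taken up towards the crank. Then swing the lock lever fully over to its locked side, let go, and leave everything else on the bench where it is.

Things in the scene. Friction and masses are not known exactly. Their poses are not given: they have to be found in the camera images.
- stage: Aluminium bed plate (160 x 500 x 20 mm, fixed) of a hand-cranked indexing stage. Origin at bench height under the guide; y is the travel axis, towards the crank; z up. In this frame: crank axis at x 0, y +170 mm; grey end plate with rubber buffer at y -175 mm; lock lever at y -235 mm; pointer on the +x side.
- carriage: Sliding carriage: steel plate 100 x 100 mm with a block of 16 blue cells (top 123 mm above the bench). Axes as the stage's; origin at bench height under the plate's centre. Two lugs at its crank end straddle the brass nut; a stop lug at the other end has its face at y -56 mm here. About 9 N of friction; it stays where it is left. It starts on the crank side of the pointer.
- index (a point): Red index line on the carriage plate's +x edge, on its top, 56 mm above the bench, at the carriage's y = 0.
- pointer_tip (a point): Tip of the yellow pointer fixed on the rail beside the carriage (stage +x side), 58 mm above the bench; axes as the stage's. The carriage meets the buffer 10 to 43 mm further in the stage's -y direction.
- buffer: Rubber buffer on the end plate, facing +y; origin at bench height, stage y -175 mm. The 24 mm pad, 36 mm up, is on an adjusting screw: its face is 62 to 79 mm from the origin, set differently each time, to be felt. It yields 1 mm per 40 N at the carriage. 20 N there (3.5 N at the crank handle, held still) is firm; over 70 N (12 N at the handle) is forcing it.
- nut_top (a point): Top of the leadscrew's brass nut, 44 x 18 mm, 60 mm above the bench, between the carriage's two lugs. The screw moves the nut, the nut pushes one lug or the other; 6 mm free play. Its y in the carriage frame is +70 mm when it bears on the crank-side lug (pulling the carriage to the crank), +64 mm on the other lug, anything between in the slack.
- crank_axis (a point): Point on the upright axis of the crank, on top of the grey gearbox, 100 mm above the bench. Seen from above, clockwise turning moves the nut away from the crank (stage -y), counter-clockwise towards it, 50 mm per full turn. Crank radius 45 mm.
- crank_handle (a point): Centre of the black upright crank handle, an 18 mm sleeve that spins freely on its pin, 77 to 123 mm above the bench; this point 100 mm. It circles the crank axis at 45 mm radius, starting at any angle. Running takes about 2 to 4 N here, near 0 when held still clear of the buffer. The steel crank arm under it has its top 77 mm above the bench.
- lock (a joint): Slide lock lever at the stage's end beyond the buffer: 0 rad leaning to the stage's -x (unlocked, as at the start), 1.0 rad leaning to +x (locked, its stop). Pivot 42 mm above the bench, axis along the stage's y, at stage x +20 mm, y -235 mm; rod 80 mm long; it stays where it is left and needs about 1 N at the ball.
- lock_tip (a point): Red ball (26 mm diameter) at the end of the lock lever; centre 112 mm above the bench at either end of the swing, 122 mm at mid-swing.
- tape: Bystander: amber roll of tape lying flat, 68 mm across, 19 mm high
- cell_a: Bystander: loose blue battery cell standing upright, 21 mm across, 65 mm tall
- cell_b: Bystander: second loose blue battery cell standing upright, 21 mm across, 65 mm tall
- driver: Bystander: screwdriver lying on the bench
- charger: Bystander: black cell charger with two green cells, 75 x 145 x 40 mm
- strip_bin: Bystander: open orange bin, 130 x 90 x 45 mm
- carton: Bystander: cardboard carton, 130 x 100 x 60 mm

How it is judged:
On the way, in this order (a step that is already met when the one before it is completed fails the run):
1. the carriage, run past the pointer, bears on the rubber buffer with more than 20 N (contact force between carriage and buffer above 20 N), for 0.1 s.
2. the index line is within 2.5 mm of the pointer with the nut pulling on the crank-side lug (within 1.8 mm of it) (y of index in the frame of pointer_tip between -0.0025 and 0.0025 m and y of nut_top in the frame of carriage above 0.0682 m), for 0.2 s.
3. the lock lever is swung over (beyond 0.85 rad) (value of joint lock above 0.85 rad), for 0.2 s.
At the end, for the whole second after the job is handed in: The index line is within 2.5 mm of the pointer along the travel, the nut is within 1.8 mm of bearing on the crank-side lug (slack taken up towards the crank), and the lock lever stands beyond 0.85 rad (all of step 2 and value of joint lock above 0.85 rad); the robot touches nothing.
It fails at once if the carriage is forced onto the buffer (over 70 N) (contact force between carriage and buffer above 70 N).
It fails at once if a bystander is moved by more than 20 mm (distance of any of tape, cell_a, cell_b, driver, charger, strip_bin, carton from where it was at the start of the episode above 0.02 m).
It also fails if it takes over 72 s, if anything falls off the work surface, if the arm or the gripper's body presses on something with over 40 N, if the wrist force passes 120 N, or if a joint passes its speed limit or range.

## Working session

There is one attempt and no reset: what is moved stays moved. The work goes in short steps, Python scripts to look and compute and a tool call to move; the robot and the scene stay as the last step left them, time stands still between calls to the robot, and variables do not carry over. Pictures are saved under pics/ and viewed, and the job is handed in when it is done.

Besides the shell and the picture viewer there is one more tool, called after ">>>" as a command line: name --argument value ..., lists and objects as JSON in quotes. play_rows: Moves the arm, as the interface text tells. Shift numbers are shares of 400 mm and turn numbers shares of 360 degrees, none past 1 either way. Its arguments: {"type":"object","properties":{"motion":{"type":"array"},"fingers":{"type":"number"},"grip_force":{"type":"number"}},"required":["motion"]}

```bash
mkdir -p pics; ls; cat > h.py <<'E'
import numpy as np, cv2
from station import bot
def snap(name,fn=None):
    c=bot.read_camera(name)
    if fn: cv2.imwrite('pics/'+fn,cv2.cvtColor(c['pixels'],cv2.COLOR_RGB2BGR))
    return c
def foc(c): return c['pixels'].shape[0]/2/np.tan(np.radians(c['fovy'])/2)
def ray(c,u,v):
    f=foc(c); P=np.array(c['pose']); d=P[:3,:3]@np.array([(u-c['cx'])/f,(v-c['cy'])/f,1.]); return P[:3,3],d
def onz(c,u,v,z):
    o,d=ray(c,u,v); return o+d*(z-o[2])/d[2]
def proj(c,p):
    P=np.array(c['pose']); q=P[:3,:3].T@(np.array(p)-P[:3,3]); f=foc(c); return q[0]/q[2]*f+c['cx'],q[1]/q[2]*f+c['cy']
E
python3 - <<'E'
from h import *
for n in ['scene','top','wrist']:
    c=snap(n,n+'0.png'); print(n,c['fovy'],c['cx'],c['cy'],np.round(c['pose'],3).tolist())
print(bot.get_obs())
E
```

```text
pics
scene 57.38961726729886 260.4471828738736 192.8346920497977 [[-0.545, 0.457, -0.703, 1.358], [0.839, 0.301, -0.454, 0.5], [0.004, -0.837, -0.547, 0.732], [0.0, 0.0, 0.0, 1.0]]
top 50.88979952425742 262.62093306587724 193.1672549662164 [[-0.01, -0.999, 0.042, 0.481], [-1.0, 0.011, 0.012, -0.008], [-0.012, -0.042, -0.999, 1.284], [0.0, 0.0, 0.0, 1.0]]
wrist 59.5648240484597 254.68689276725146 192.04958821160375 [[0.422, 0.863, 0.277, 0.214], [0.906, -0.402, -0.131, 0.645], [-0.001, 0.306, -0.952, 0.374], [0.0, 0.0, 0.0, 1.0]]
{'t': 0.15, 'q': array([-1.2431135 ,  0.47761448,  0.02234724,  1.55621143, -0.0115376 ,
        1.10928607, -0.08308177]), 'joint_vel': array([ 0.00033353, -0.001759  ,  0.00123518, -0.00331828,  0.00011665,
        0.00079117, -0.00208141]), 'joint_torque': array([ 2.65425166e-03, -5.96919179e+01,  1.61040545e+00, -2.81490362e+01,
        1.27234470e-02,  6.56884207e-03,  3.78131199e-05]), 'eef_pos': array([0.2847364 , 0.6115086 , 0.23055165]), 'tool_rot': array([-1.19161224e-04,  2.16162108e-01,  9.76357239e-01, -6.85742974e-04]), 'contact_force': array([-0.60835034, -0.46767111,  0.09605066]), 'torque': array([ 0.02609645,  0.02682655, -0.05903964]), 'gripper_width': 0.9967145567089757}
```

View pics/top0.png

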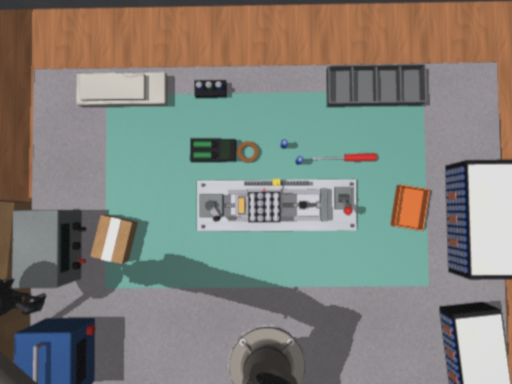

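View pics/scene0.png

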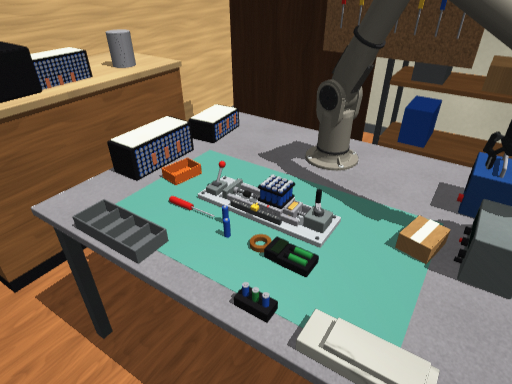

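View pics/wrist0.png

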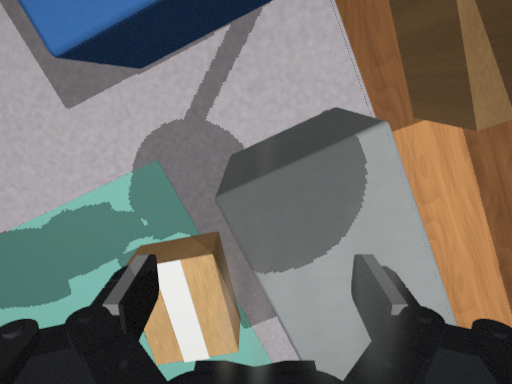

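```bash
python3 - <<'E'
import cv2
a=cv2.imread('pics/top0.png')[165:245,185:370]; cv2.imwrite('pics/top0c.png',cv2.resize(a,None,fx=4.3,fy=4.3,interpolation=cv2.INTER_CUBIC))
a=cv2.imread('pics/scene0.png')[145:275,180:355]; cv2.imwrite('pics/scene0c.png',cv2.resize(a,None,fx=4.5,fy=4.5,interpolation=cv2.INTER_CUBIC))
E
```

```text
(no output)
```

View pics/top0c.png

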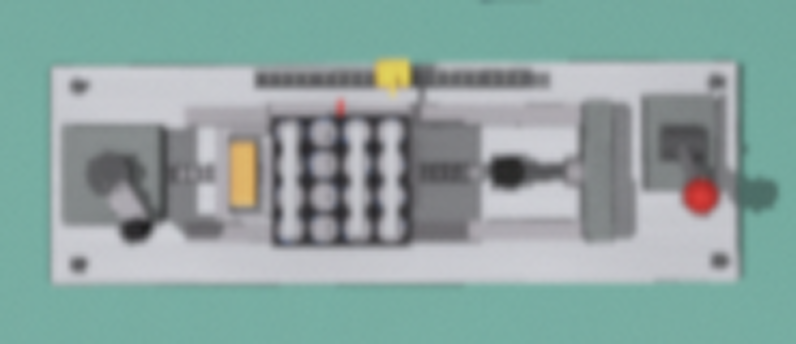

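View pics/scene0c.png

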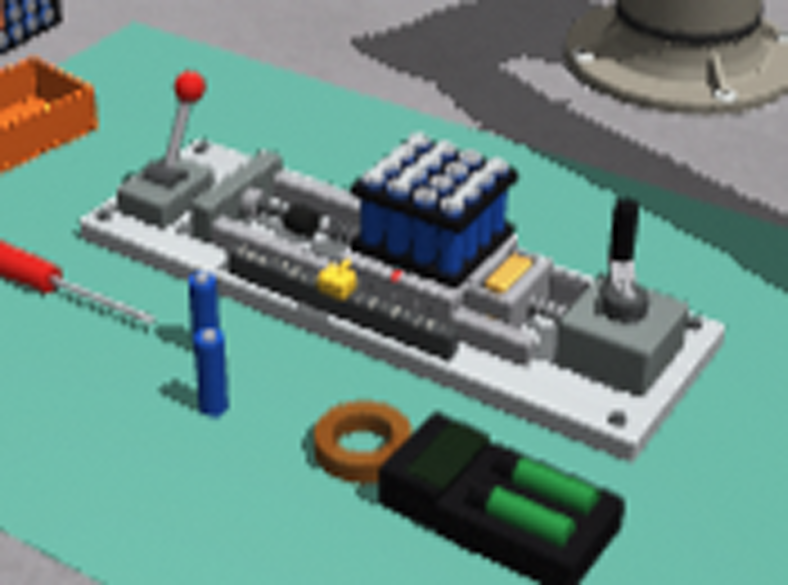

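```bash
cat >> h.py <<'E'
def cen(m):
    n,l,s,c=cv2.connectedComponentsWithStats(m.astype(np.uint8)); k=1+np.argmax(s[1:,4]); return c[k],s[k]
def stage_fit(c):
    hsv=cv2.cvtColor(c['pixels'],cv2.COLOR_RGB2HSV).astype(int)
    m=~((hsv[...,0]>70)&(hsv[...,0]<95)&(hsv[...,1]>60)); 
    w=np.zeros_like(m); w[172:240,190:362]=1; m&=w
    n,l,s,_=cv2.connectedComponentsWithStats(m.astype(np.uint8)); k=1+np.argmax(s[1:,4])
    cnt=max(cv2.findContours((l==k).astype(np.uint8),cv2.RETR_EXTERNAL,cv2.CHAIN_APPROX_NONE)[0],key=len)
    pts=np.array([onz(c,u,v,.02)[:2] for u,v in cnt[:,0]],np.float32)
    return pts
E
python3 - <<'E'
from h import *
c=snap('top'); p=stage_fit(c); r=cv2.minAreaRect(p); print(r); print(np.round(cv2.boxPoints(r),4).tolist())
hsv=cv2.cvtColor(c['pixels'],cv2.COLOR_RGB2HSV).astype(int); H,S,V=[hsv[...,i] for i in range(3)]
w=np.zeros(H.shape,bool); w[165:245,185:365]=1
for n,m,z in [('yellow',(H>24)&(H<34)&(S>150)&(V>150),.058),('redall',((H<8)|(H>172))&(S>120)&(V>100),.112),('black',(V<50),.115)]:
    m=m&w; N,l,s,ce=cv2.connectedComponentsWithStats(m.astype(np.uint8))
    for k in range(1,N): print(n,s[k].tolist(),np.round(ce[k],1),np.round(onz(c,*ce[k],z),4))
E
```

```text
((0.49850261211395264, -0.03495430946350098), (0.5039852857589722, 0.16591763496398926), 89.43621063232422)
[[0.413100004196167, -0.28610000014305115], [0.5789999961853027, -0.28780001401901245], [0.583899974822998, 0.21619999408721924], [0.4180000126361847, 0.21780000627040863]]
yellow [275, 181, 4, 3, 7] [276.4 182.3] [ 0.5653 -0.0357  0.058 ]
redall [344, 207, 8, 7, 45] [347.6 209.9] [ 0.4791 -0.2394  0.112 ]
black [256, 198, 1, 2, 2] [256.  198.5] [0.515  0.0253 0.115 ]
black [264, 199, 1, 1, 1] [264. 199.] [0.5133 0.0022 0.115 ]
black [300, 202, 6, 5, 24] [302.6 204.3] [ 0.4967 -0.1094  0.115 ]
black [256, 206, 1, 2, 2] [256.  206.5] [0.4918 0.0256 0.115 ]
black [215, 217, 5, 3, 10] [216.6 217.6] [0.4609 0.1401 0.115 ]
```

```bash
cat >> h.py <<'E'
from scipy.spatial.transform import Rotation as Ro
def rot(): 
    w,x,y,z=bot.get_obs()['tool_rot']; return Ro.from_quat([x,y,z,w])
Rdown=Ro.from_matrix(np.array([[0,1,0],[1,0,0],[0,0,-1.]]))  # tool x=world y, tool y=world x
def go(p,R=None):
    o=bot.get_obs(); r=rot(); s=r.inv().apply(np.array(p)-o['eef_pos'])/.4
    t=(r.inv()*(R or r)).as_rotvec()/(2*np.pi); return np.round(s,4).tolist(),np.round(t,4).tolist()
E
python3 - <<'E'
from h import *
print(rot().as_matrix().round(3).tolist())
print(go([.40,.30,.31],Rdown)); print(go([.5,.03,.33],Rdown))
E
```

```text
[[-0.907, 0.422, -0.0], [0.422, 0.907, -0.001], [-0.0, -0.001, -1.0]]
([-0.5899, -0.5848, -0.1976], [-0.0002, 0.0001, 0.1806])
([-1.1015, -1.0913, -0.247], [-0.0002, 0.0001, 0.1806])
```

>>> play_rows --motion '[[[-0.59,-0.585,-0.2],[0,0,0.18]],[[-0.59,-0.585,-0.2],[0,0,0.18]],[[-0.59,-0.585,-0.2],[0,0,0.18]],[[-0.59,-0.585,-0.2],[0,0,0.18]],[[-0.59,-0.585,-0.2],[0,0,0.18]],[[-0.59,-0.585,-0.2],[0,0,0.18]],[[-0.59,-0.585,-0.2],[0,0,0.18]],[[-0.59,-0.585,-0.2],[0,0,0.18]]]' --fingers 40

```text
t: 1.0
eef_pos: [0.4033, 0.294, 0.3127]
tool_rot: [0.001, 0.711, 0.703, 0.001]
contact_force: [-0.4, 0.6, 0.2]
gripper_width: 0.47
```

```bash
python3 - <<'E'
from h import *
print(bot.get_obs()['eef_pos'],go([.5,.03,.33],Rdown))
E
```

```text
[0.40325252 0.29395188 0.31273313] ([-0.6572, 0.2491, -0.0425], [0.0003, 0.0, -0.0017])
```

>>> play_rows --motion '[[[-0.657,0.25,-0.04],[0,0,0]],[[-0.657,0.25,-0.04],[0,0,0]],[[-0.657,0.25,-0.04],[0,0,0]],[[-0.657,0.25,-0.04],[0,0,0]],[[-0.657,0.25,-0.04],[0,0,0]],[[-0.657,0.25,-0.04],[0,0,0]],[[-0.657,0.25,-0.04],[0,0,0]],[[-0.657,0.25,-0.04],[0,0,0]]]'

```text
t: 1.8
eef_pos: [0.5003, 0.0294, 0.3289]
tool_rot: [0.001, 0.712, 0.702, 0.001]
contact_force: [-0.4, 0.2, 0.0]
gripper_width: 0.472
```

```bash
python3 - <<'E'
from h import *
c=snap('wrist','w1.png'); print(bot.get_obs()['eef_pos'],np.round(c['pose'],3).tolist())
E
```

```text
[0.50005814 0.03075303 0.32875707] [[1.0, -0.013, -0.003, 0.502], [-0.014, -0.952, -0.306, 0.108], [0.001, 0.306, -0.952, 0.473], [0.0, 0.0, 0.0, 1.0]]
```

View pics/w1.png

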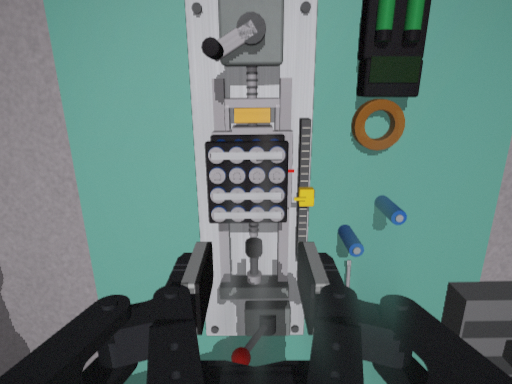

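```bash
python3 - <<'E'
import cv2
a=cv2.imread('pics/w1.png'); 
b=cv2.resize(a[150:220,265:330],None,fx=8,fy=8,interpolation=cv2.INTER_NEAREST)
d=cv2.resize(a[0:140,190:320],None,fx=4,fy=4,interpolation=cv2.INTER_CUBIC)
cv2.imwrite('pics/w1b.png',b); cv2.imwrite('pics/w1d.png',d)
E
```

```text
(no output)
```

View pics/w1b.png

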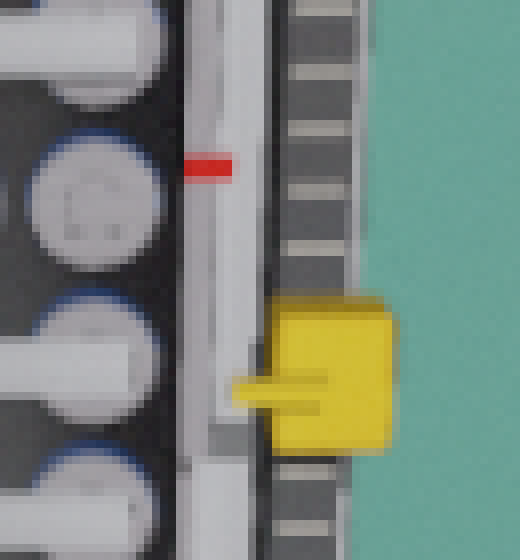

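View pics/w1d.png

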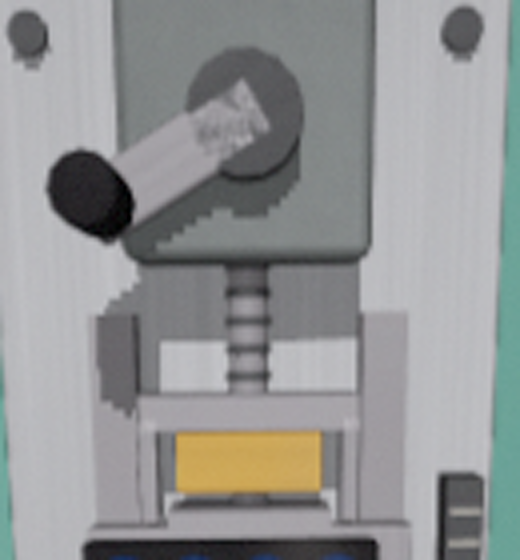

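```bash
python3 - <<'E'
from h import *
c=snap('wrist'); 
print('idx',onz(c,290.6,170.6,.056),'ptr',onz(c,294,198.6,.058))
for z in (.06,.07): print('hub',onz(c,250.8,27.7,z))
print('handle',onz(c,210.5,46.5,.123))
t=snap('top'); 
f=foc(c); rz=c['range_z']
def p3(u,v):
    d=rz[int(v),int(u)]; P=np.array(c['pose']); return P[:3,:3]@[(u-c['cx'])/f*d,(v-c['cy'])/f*d,d]+P[:3,3]
for uv in [(291,171),(296,199),(262,25),(250,28),(210,46),(230,40),(304,198),(252,118)]: print(uv,p3(*uv).round(4))
# nut and red
hsv=cv2.cvtColor(c['pixels'],cv2.COLOR_RGB2HSV).astype(int); H,S,V=[hsv[...,i] for i in range(3)]
m=(H>15)&(H<25)&(S>120); m[:100]=0;m[130:]=0;m[:,:225]=0;m[:,285:]=0
ce,s=cen(m); print(ce,s,'nut',onz(c,*ce,.06))
m=((H<8)|(H>172))&(S>120)&(V>100); m[:330]=0; ce,s=cen(m); print(ce,s,'ball',onz(c,*ce,.112))
E
```

```text
idx [0.5464777  0.00389043 0.056     ] ptr [ 0.55153043 -0.03333803  0.058     ]
hub [0.49800905 0.16968342 0.06      ]
hub [0.49808895 0.1682309  0.07      ]
handle [0.45954993 0.14455652 0.123     ]
(291, 171) [0.5467 0.004  0.0587]
(296, 199) [ 0.5537 -0.0327  0.0615]
(262, 25) [0.5101 0.1696 0.0777]
(250, 28) [0.4973 0.1667 0.0786]
(210, 46) [0.4593 0.1448 0.1247]
(230, 40) [0.4756 0.1552 0.0786]
(304, 198) [ 0.5645 -0.0326  0.0583]
(252, 118) [0.498  0.0709 0.0612]
[252.62049336 116.12713472] [235 109  36  16 527] nut [0.49880501 0.07299153 0.06      ]
[239.6741573  359.66292135] [232 356  16   8  89] ball [ 0.47758801 -0.2431755   0.112     ]
```

```bash
python3 - <<'E'
from h import *
print(go([.4595,.1445,.2],Rdown),go([.4595,.1445,.088],Rdown))
E
```

```text
([0.2813, -0.1039, 0.3217], [0.0002, -0.0, -0.0013]) ([0.2813, -0.1043, 0.6017], [0.0002, -0.0, -0.0013])
```

>>> play_rows --motion '[[[0.281,-0.104,0.32],[0,0,-0.0013]],[[0.281,-0.104,0.32],[0,0,-0.0013]],[[0.281,-0.104,0.32],[0,0,-0.0013]],[[0.281,-0.104,0.32],[0,0,-0.0013]],[[0.281,-0.104,0.32],[0,0,-0.0013]],[[0.281,-0.104,0.42],[0,0,-0.0013]],[[0.281,-0.104,0.52],[0,0,-0.0013]],[[0.281,-0.104,0.602],[0,0,-0.0013]]]'

```text
t: 2.75
eef_pos: [0.4601, 0.1447, 0.0874]
tool_rot: [0.001, 0.707, 0.707, 0.001]
contact_force: [1.1, 0.2, 0.4]
gripper_width: 0.47
```

```bash
python3 - <<'E'
from h import *
c=snap('wrist','w2.png'); o=bot.get_obs();print(o['eef_pos'],o['contact_force'],go([.4595,.1445,.088],Rdown))
E
```

```text
[0.457284   0.14357496 0.08327178] [-1.83984258 -1.84556779 -2.47969288] ([0.0023, 0.0055, -0.0118], [-0.0006, 0.0005, 0.0002])
```

View pics/w2.png

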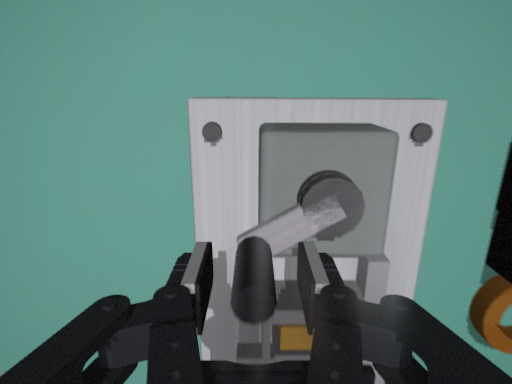

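>>> play_rows --motion '[[[0.002,0.005,-0.012],[0,0,0]],[[0.002,0.005,-0.012],[0,0,0]],[[0.002,0.005,-0.012],[0,0,0]],[[0.002,0.005,-0.012],[0,0,0]],[[0.002,0.005,-0.012],[0,0,0]],[[0.002,0.005,-0.012],[0,0,0]]]' --fingers 8 --grip_force 30

```text
t: 3.4
eef_pos: [0.4598, 0.1443, 0.0891]
tool_rot: [-0.0, 0.707, 0.708, -0.002]
contact_force: [-4.4, -2.3, 7.6]
gripper_width: 0.202
```

```bash
python3 - <<'E'
from h import *
c=snap('wrist','w3.png'); o=bot.get_obs();print(o)
E
```

```text
{'t': 3.45, 'q': array([-0.77327414,  0.38965083,  0.41184264,  2.14994881, -0.25196535,
        0.65027862, -0.18557083]), 'joint_vel': array([-0.0008608 , -0.00079013,  0.00028717, -0.00183173,  0.00022368,
       -0.00056694,  0.00019514]), 'joint_torque': array([-7.86657650e-01, -3.81524169e+01,  3.82007718e+00, -1.91661769e+01,
       -4.04721256e-01, -1.16682127e+00,  6.03377106e-03]), 'eef_pos': array([0.45979509, 0.14437763, 0.08912445]), 'tool_rot': array([-7.85719321e-05,  7.06714962e-01,  7.07496428e-01, -1.66160172e-03]), 'contact_force': array([-3.85351609, -2.83799094,  7.88494284]), 'torque': array([-0.62358948,  0.60280925,  0.03135242]), 'gripper_width': 0.20000906967945334}
```

View pics/w3.png

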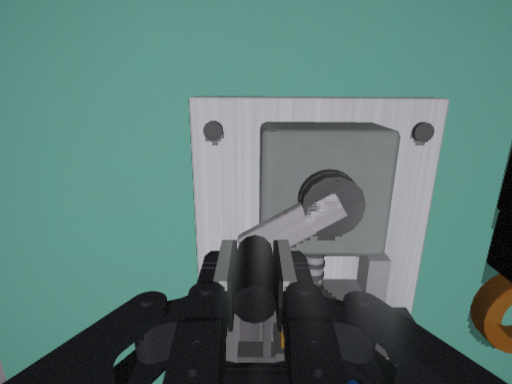

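```bash
cat > arc.py <<'E'
import sys
from h import *
Ax,Ay=0.498,0.1672
try: Ax,Ay=np.load('axis.npy')
except Exception: pass
def arc(th_list,r=.045,z=.089):
    o=bot.get_obs(); p=o['eef_pos']; th=np.degrees(np.arctan2(p[1]-Ay,p[0]-Ax)); 
    f=o['contact_force']; t=np.array([np.sin(np.radians(th)),-np.cos(np.radians(th))]) # clockwise dir
    print('th %.1f r %.4f F'%(th%360,np.hypot(p[1]-Ay,p[0]-Ax)),f.round(1),'tang(cw) %.1f rad %.1f'%(f[:2]@t,f[0]*np.cos(np.radians(th))+f[1]*np.sin(np.radians(th))),'z %.4f'%p[2], 't',o['t'])
    print([ [ [round(float(a),3) for a in go([Ax+r*np.cos(np.radians(q)),Ay+r*np.sin(np.radians(q)),z],Rdown)[0]],[0,0,0]] for q in th_list])
    print('rot',go(p,Rdown)[1])
if __name__=='__main__':
    a,b,n=map(float,sys.argv[1:4]); arc(np.linspace(a,b,int(n)+1)[1:])
E
python3 arc.py 210 130 8
```

```text
th 210.9 r 0.0445 F [-3.9 -2.8  7.9] tang(cw) -0.5 rad 4.8 z 0.0891 t 3.45
[[[0.019, -0.01, 0.0], [0, 0, 0]], [[0.037, -0.015, 0.0], [0, 0, 0]], [[0.057, -0.017, 0.0], [0, 0, 0]], [[0.077, -0.015, 0.0], [0, 0, 0]], [[0.096, -0.01, 0.0], [0, 0, 0]], [[0.113, -0.002, 0.0], [0, 0, 0]], [[0.129, 0.009, -0.0], [0, 0, 0]], [[0.143, 0.023, -0.0], [0, 0, 0]]]
rot [-0.0004, 0.0004, 0.0002]
```

>>> play_rows --motion '[[[0.019,-0.01,0.0],[0,0,0]],[[0.037,-0.015,0.0],[0,0,0]],[[0.057,-0.017,0.0],[0,0,0]],[[0.077,-0.015,0.0],[0,0,0]],[[0.096,-0.01,0.0],[0,0,0]],[[0.113,-0.002,0.0],[0,0,0]],[[0.129,0.009,0.0],[0,0,0]],[[0.143,0.023,0.0],[0,0,0]]]'

```text
t: 4.25
eef_pos: [0.4693, 0.2018, 0.0891]
tool_rot: [-0.0, 0.707, 0.707, -0.002]
contact_force: [0.1, -4.0, 4.6]
gripper_width: 0.2
```

```bash
python3 arc.py 130 34 8
```

```text
th 129.6 r 0.0450 F [ 0.1 -4.   4.6] tang(cw) -2.5 rad -3.1 z 0.0891 t 4.25
[[[0.013, 0.019, 0.0], [0, 0, 0]], [[0.021, 0.041, 0.0], [0, 0, 0]], [[0.026, 0.064, -0.0], [0, 0, 0]], [[0.025, 0.087, -0.0], [0, 0, 0]], [[0.019, 0.11, -0.0], [0, 0, 0]], [[0.009, 0.131, -0.0], [0, 0, 0]], [[-0.006, 0.15, -0.0], [0, 0, 0]], [[-0.024, 0.165, -0.0], [0, 0, 0]]]
rot [-0.0004, 0.0004, 0.0002]
```

Working nicely; tangential drag 2.5 N as expected.

>>> play_rows --motion '[[[0.013,0.019,0.0],[0,0,0]],[[0.021,0.041,0.0],[0,0,0]],[[0.026,0.064,0.0],[0,0,0]],[[0.025,0.087,0.0],[0,0,0]],[[0.019,0.11,0.0],[0,0,0]],[[0.009,0.131,0.0],[0,0,0]],[[-0.006,0.15,0.0],[0,0,0]],[[-0.024,0.165,0.0],[0,0,0]]]'

```text
t: 5.05
eef_pos: [0.5349, 0.1942, 0.089]
tool_rot: [-0.002, 0.706, 0.708, -0.002]
contact_force: [-4.0, 1.0, 6.5]
gripper_width: 0.198
```

```bash
python3 arc.py 34 -62 8
```

```text
th 36.2 r 0.0457 F [-4.   1.   6.5] tang(cw) -3.2 rad -2.6 z 0.0890 t 5.05
[[[-0.025, 0.012, -0.0], [0, 0, 0]], [[-0.048, 0.018, -0.0], [0, 0, 0]], [[-0.071, 0.02, -0.0], [0, 0, 0]], [[-0.095, 0.017, -0.0], [0, 0, 0]], [[-0.117, 0.009, -0.0], [0, 0, 0]], [[-0.137, -0.004, -0.0], [0, 0, 0]], [[-0.154, -0.02, 0.0], [0, 0, 0]], [[-0.167, -0.04, 0.0], [0, 0, 0]]]
rot [-0.0008, 0.0001, 0.0004]
```

>>> play_rows --motion '[[[-0.025,0.012,0.0],[0,0,0]],[[-0.048,0.018,0.0],[0,0,0]],[[-0.071,0.02,0.0],[0,0,0]],[[-0.095,0.017,0.0],[0,0,0]],[[-0.117,0.009,0.0],[0,0,0]],[[-0.137,-0.004,0.0],[0,0,0]],[[-0.154,-0.02,0.0],[0,0,0]],[[-0.167,-0.04,0.0],[0,0,0]]]'

```text
t: 5.85
eef_pos: [0.5188, 0.1266, 0.0891]
tool_rot: [-0.001, 0.706, 0.708, -0.002]
contact_force: [2.1, 3.3, 0.9]
gripper_width: 0.2
```

```bash
python3 arc.py -62 -118 8; python3 - <<'E'
from h import *
t=snap('top','t3.png')['pixels'];cv2.imwrite('pics/t3c.png',cv2.resize(cv2.cvtColor(t[165:245,185:370],cv2.COLOR_RGB2BGR),None,fx=4.3,fy=4.3,interpolation=cv2.INTER_CUBIC))
snap('scene','s3.png')
E
```

```text
th 297.1 r 0.0456 F [2.1 3.3 0.9] tang(cw) -3.4 rad -2.0 z 0.0891 t 5.85
[[[-0.004, -0.012, 0.0], [0, 0, 0]], [[-0.008, -0.025, 0.001], [0, 0, 0]], [[-0.01, -0.038, 0.001], [0, 0, 0]], [[-0.011, -0.052, 0.001], [0, 0, 0]], [[-0.01, -0.066, 0.001], [0, 0, 0]], [[-0.008, -0.079, 0.001], [0, 0, 0]], [[-0.003, -0.092, 0.001], [0, 0, 0]], [[0.002, -0.105, 0.001], [0, 0, 0]]]
rot [-0.0007, 0.0001, 0.0003]
```

View pics/t3c.png

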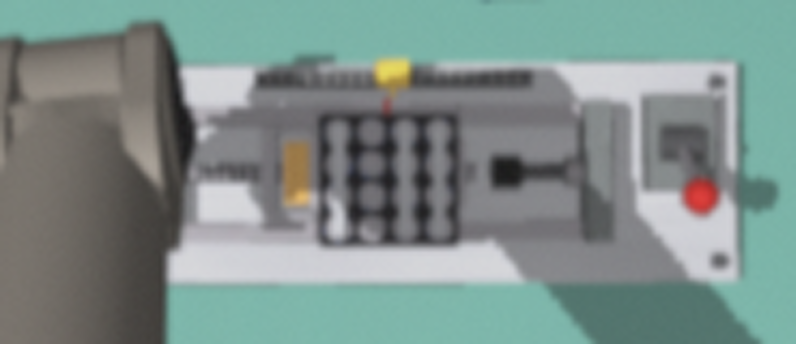

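```bash
python3 arc.py -63 -135 8; python3 - <<'E'
from h import *
t=snap('top'); print('pad',onz(t,185+492/4.3,165+172/4.3,.036)); print('ptr',onz(t,185+392/4.3,165+85/4.3,.058),'idx',onz(t,185+387/4.3,165+105/4.3,.056))
E
```

```text
th 294.9 r 0.0455 F [-0.1  0.5  3.4] tang(cw) -0.1 rad -0.5 z 0.0890 t 5.95
[[[-0.004, -0.013, 0.0], [0, 0, 0]], [[-0.008, -0.03, 0.0], [0, 0, 0]], [[-0.009, -0.048, 0.0], [0, 0, 0]], [[-0.008, -0.066, 0.0], [0, 0, 0]], [[-0.004, -0.083, 0.001], [0, 0, 0]], [[0.003, -0.099, 0.001], [0, 0, 0]], [[0.012, -0.114, 0.001], [0, 0, 0]], [[0.024, -0.127, 0.001], [0, 0, 0]]]
rot [-0.0012, 0.0002, 0.0002]
pad [ 0.49574466 -0.10638361  0.036     ]
ptr [ 0.55778483 -0.03482625  0.058     ] idx [ 0.54375465 -0.03116092  0.056     ]
```

>>> play_rows --motion '[[[-0.004,-0.013,0.0],[0,0,0]],[[-0.008,-0.03,0.0],[0,0,0]],[[-0.009,-0.048,0.0],[0,0,0]],[[-0.008,-0.066,0.0],[0,0,0]],[[-0.004,-0.083,0.0],[0,0,0]],[[0.003,-0.099,0.0],[0,0,0]],[[0.012,-0.114,0.0],[0,0,0]],[[0.024,-0.127,0.0],[0,0,0]]]'

```text
t: 6.8
eef_pos: [0.4662, 0.1357, 0.0894]
tool_rot: [-0.002, 0.707, 0.708, -0.003]
contact_force: [3.1, -1.3, 3.1]
gripper_width: 0.199
```

```bash
python3 arc.py -135 -165 6
```

```text
th 224.7 r 0.0447 F [ 3.1 -1.3  3.1] tang(cw) -3.2 rad -1.3 z 0.0894 t 6.8
[[[0.006, -0.007, 0.001], [0, 0, 0]], [[0.014, -0.013, 0.001], [0, 0, 0]], [[0.022, -0.018, 0.001], [0, 0, 0]], [[0.031, -0.022, 0.001], [0, 0, 0]], [[0.04, -0.026, 0.001], [0, 0, 0]], [[0.05, -0.029, 0.001], [0, 0, 0]]]
rot [-0.0011, 0.0003, 0.0003]
```

>>> play_rows --motion '[[[0.006,-0.007,0.001],[0,0,0]],[[0.014,-0.013,0.001],[0,0,0]],[[0.022,-0.018,0.001],[0,0,0]],[[0.031,-0.022,0.001],[0,0,0]],[[0.04,-0.026,0.001],[0,0,0]],[[0.05,-0.029,0.001],[0,0,0]],[[0.05,-0.029,0.001],[0,0,0]]]'

```text
t: 7.5
eef_pos: [0.4546, 0.1565, 0.0892]
tool_rot: [-0.002, 0.706, 0.708, -0.003]
contact_force: [1.8, -0.7, 5.7]
gripper_width: 0.2
```

```bash
python3 arc.py -164 -184 4; python3 - <<'E'
from h import *
t=snap('top','t4.png')['pixels'];cv2.imwrite('pics/t4c.png',cv2.resize(cv2.cvtColor(t[165:245,185:370],cv2.COLOR_RGB2BGR),None,fx=4.3,fy=4.3,interpolation=cv2.INTER_CUBIC))
E
```

```text
th 193.8 r 0.0447 F [ 1.8 -0.7  5.7] tang(cw) -1.1 rad -1.6 z 0.0892 t 7.5
[[[0.005, -0.002, 0.001], [0, 0, 0]], [[0.015, -0.003, 0.001], [0, 0, 0]], [[0.025, -0.004, 0.001], [0, 0, 0]], [[0.035, -0.004, 0.001], [0, 0, 0]]]
rot [-0.0011, 0.0002, 0.0004]
```

View pics/t4c.png

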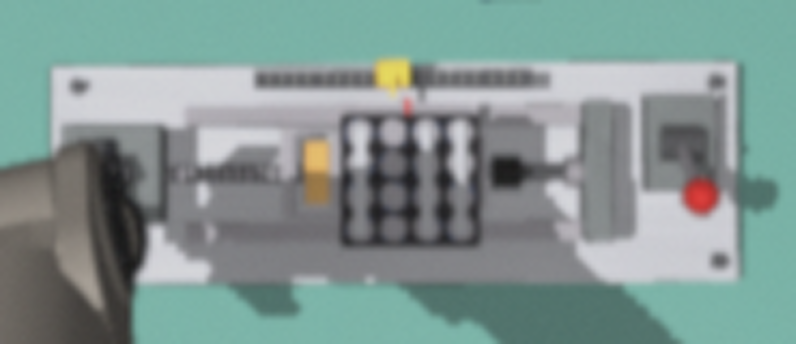

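>>> play_rows --motion '[[[0.005,-0.002,0.001],[0,0,0]],[[0.013,-0.003,0.001],[0,0,0]],[[0.013,-0.003,0.001],[0,0,0]],[[0.013,-0.003,0.001],[0,0,0]]]'

```text
t: 7.95
eef_pos: [0.4536, 0.1622, 0.0891]
tool_rot: [-0.002, 0.706, 0.708, -0.003]
contact_force: [1.9, -0.3, 7.2]
gripper_width: 0.2
```

```bash
python3 arc.py -168 -176 2
```

```text
th 186.4 r 0.0447 F [ 1.9 -0.3  7.2] tang(cw) -0.5 rad -1.8 z 0.0891 t 7.95
[[[-0.003, -0.0, 0.0], [0, 0, 0]], [[0.005, -0.001, 0.0], [0, 0, 0]]]
rot [-0.0011, 0.0001, 0.0004]
```

```bash
python3 arc.py -173.6 -197.6 6
```

```text
th 186.4 r 0.0447 F [ 1.9 -0.3  7.2] tang(cw) -0.5 rad -1.8 z 0.0891 t 7.95
[[[0.008, -0.001, 0.0], [0, 0, 0]], [[0.016, -0.001, 0.0], [0, 0, 0]], [[0.024, -0.001, 0.0], [0, 0, 0]], [[0.031, 0.0, 0.0], [0, 0, 0]], [[0.039, 0.002, 0.0], [0, 0, 0]], [[0.047, 0.004, 0.0], [0, 0, 0]]]
rot [-0.0011, 0.0001, 0.0004]
```

>>> play_rows --motion '[[[0.008,-0.001,0.0],[0,0,0]],[[0.016,-0.001,0.0],[0,0,0]],[[0.016,-0.001,0.0],[0,0,0]],[[0.016,-0.001,0.0],[0,0,0]]]'

```text
t: 8.35
eef_pos: [0.4534, 0.1691, 0.0892]
tool_rot: [-0.002, 0.706, 0.708, -0.002]
contact_force: [3.3, -0.9, 4.6]
gripper_width: 0.2
```

```bash
python3 arc.py -181.6 -197.6 4
```

```text
th 177.6 r 0.0447 F [ 3.3 -0.9  4.6] tang(cw) -0.8 rad -3.3 z 0.0892 t 8.35
[[[0.006, -0.0, 0.001], [0, 0, 0]], [[0.014, 0.001, 0.001], [0, 0, 0]], [[0.022, 0.002, 0.001], [0, 0, 0]], [[0.029, 0.004, 0.001], [0, 0, 0]]]
rot [-0.001, 0.0001, 0.0005]
```

>>> play_rows --motion '[[[0.008,0.001,0.0],[0,0,0]],[[0.016,0.002,0.0],[0,0,0]],[[0.016,0.002,0.0],[0,0,0]],[[0.016,0.002,0.0],[0,0,0]]]'

```text
t: 8.75
eef_pos: [0.4541, 0.1758, 0.0893]
tool_rot: [-0.002, 0.706, 0.708, -0.002]
contact_force: [2.1, -0.8, 4.5]
gripper_width: 0.2
```

```bash
python3 arc.py 169.5 153.5 4
```

```text
th 168.9 r 0.0447 F [ 2.1 -0.8  4.5] tang(cw) -0.4 rad -2.2 z 0.0893 t 8.75
[[[0.007, 0.001, 0.001], [0, 0, 0]], [[0.014, 0.003, 0.001], [0, 0, 0]], [[0.021, 0.006, 0.001], [0, 0, 0]], [[0.029, 0.009, 0.001], [0, 0, 0]]]
rot [-0.001, 0.0001, 0.0005]
```

>>> play_rows --motion '[[[0.008,0.002,0.0],[0,0,0]],[[0.016,0.004,0.0],[0,0,0]],[[0.016,0.004,0.0],[0,0,0]],[[0.016,0.004,0.0],[0,0,0]]]'

```text
t: 9.15
eef_pos: [0.4559, 0.1821, 0.0892]
tool_rot: [-0.002, 0.706, 0.708, -0.003]
contact_force: [3.9, -2.1, 6.2]
gripper_width: 0.201
```

```bash
python3 arc.py 160.5 144.5 4
```

```text
th 160.5 r 0.0447 F [ 3.9 -2.1  6.2] tang(cw) -0.7 rad -4.4 z 0.0892 t 9.15
[[[0.007, 0.002, 0.001], [0, 0, 0]], [[0.015, 0.006, 0.001], [0, 0, 0]], [[0.021, 0.009, 0.001], [0, 0, 0]], [[0.028, 0.014, 0.001], [0, 0, 0]]]
rot [-0.001, 0.0001, 0.0005]
```

>>> play_rows --motion '[[[0.007,0.003,0.0],[0,0,0]],[[0.015,0.007,0.0],[0,0,0]],[[0.015,0.007,0.0],[0,0,0]],[[0.015,0.007,0.0],[0,0,0]]]'

```text
t: 9.55
eef_pos: [0.4578, 0.1868, 0.0891]
tool_rot: [-0.002, 0.706, 0.708, -0.004]
contact_force: [0.3, -4.7, 9.7]
gripper_width: 0.197
```

```bash
python3 arc.py 152 136 4
```

```text
th 154.0 r 0.0448 F [ 0.3 -4.7  9.7] tang(cw) -4.1 rad -2.3 z 0.0891 t 9.55
[[[0.011, 0.005, 0.0], [0, 0, 0]], [[0.017, 0.01, 0.0], [0, 0, 0]], [[0.023, 0.015, -0.0], [0, 0, 0]], [[0.029, 0.02, -0.0], [0, 0, 0]]]
rot [-0.0014, 0.0005, 0.0004]
```

>>> play_rows --motion '[[[0.006,0.003,0.0],[0,0,0]],[[0.009,0.004,0.0],[0,0,0]],[[0.009,0.004,0.0],[0,0,0]],[[0.009,0.004,0.0],[0,0,0]]]'

```text
t: 9.95
eef_pos: [0.4584, 0.1883, 0.0889]
tool_rot: [-0.002, 0.707, 0.708, -0.006]
contact_force: [-0.5, -7.9, 12.1]
gripper_width: 0.203
```

```bash
python3 arc.py 152 136 4
```

```text
th 152.0 r 0.0449 F [-0.5 -7.9 12.1] tang(cw) -7.2 rad -3.3 z 0.0889 t 9.95
[[[0.007, 0.004, -0.0], [0, 0, 0]], [[0.013, 0.008, -0.0], [0, 0, 0]], [[0.019, 0.013, -0.0], [0, 0, 0]], [[0.025, 0.018, -0.001], [0, 0, 0]]]
rot [-0.0018, 0.0009, 0.0002]
```

```bash
python3 arc.py 153 217 8
```

```text
th 152.0 r 0.0449 F [-0.5 -7.9 12.1] tang(cw) -7.2 rad -3.3 z 0.0889 t 9.95
[[[-0.016, -0.007, -0.0], [0, 0, 0]], [[-0.031, -0.011, 0.0], [0, 0, 0]], [[-0.047, -0.013, 0.0], [0, 0, 0]], [[-0.062, -0.013, 0.0], [0, 0, 0]], [[-0.078, -0.011, 0.0], [0, 0, 0]], [[-0.093, -0.006, 0.0], [0, 0, 0]], [[-0.107, 0.001, 0.0], [0, 0, 0]], [[-0.12, 0.009, 0.0], [0, 0, 0]]]
rot [-0.0018, 0.0009, 0.0002]
```

>>> play_rows --motion '[[[-0.016,-0.007,0.0],[-0.001,0.0005,0]],[[-0.031,-0.011,0.0],[-0.0018,0.0009,0]],[[-0.047,-0.013,0.0],[-0.0018,0.0009,0]],[[-0.062,-0.013,0.0],[-0.0018,0.0009,0]],[[-0.078,-0.011,0.0],[-0.0018,0.0009,0]],[[-0.093,-0.006,0.0],[-0.0018,0.0009,0]],[[-0.107,0.001,0.0],[-0.0018,0.0009,0]],[[-0.12,0.009,0.0],[-0.0018,0.0009,0]]]'

```text
t: 10.75
eef_pos: [0.4618, 0.1405, 0.0891]
tool_rot: [-0.001, 0.707, 0.708, -0.0]
contact_force: [1.9, 4.8, 3.1]
gripper_width: 0.199
```

```bash
python3 arc.py 217 273 7
```

```text
th 216.4 r 0.0450 F [1.9 4.8 3.1] tang(cw) 2.8 rad -4.4 z 0.0891 t 10.75
[[[-0.013, 0.011, 0.0], [0, 0, 0]], [[-0.023, 0.023, 0.0], [0, 0, 0]], [[-0.032, 0.036, 0.0], [0, 0, 0]], [[-0.038, 0.05, 0.0], [0, 0, 0]], [[-0.043, 0.065, 0.0], [0, 0, 0]], [[-0.045, 0.081, 0.0], [0, 0, 0]], [[-0.046, 0.096, 0.0], [0, 0, 0]]]
rot [-0.0001, -0.0001, 0.0003]
```

>>> play_rows --motion '[[[-0.013,0.011,0.0],[0,0,0]],[[-0.023,0.023,0.0],[0,0,0]],[[-0.032,0.036,0.0],[0,0,0]],[[-0.038,0.05,0.0],[0,0,0]],[[-0.043,0.065,0.0],[0,0,0]],[[-0.045,0.081,0.0],[0,0,0]],[[-0.046,0.096,0.0],[0,0,0]],[[-0.046,0.096,0.0],[0,0,0]]]'

```text
t: 11.55
eef_pos: [0.5005, 0.1217, 0.0889]
tool_rot: [-0.001, 0.707, 0.708, -0.001]
contact_force: [0.1, 3.0, 5.3]
gripper_width: 0.204
```

```bash
python3 arc.py 273 300 3; python3 - <<'E'
from h import *
snap('wrist','w5.png')
t=snap('top','t5.png')['pixels'];cv2.imwrite('pics/t5c.png',cv2.resize(cv2.cvtColor(t[165:245,185:370],cv2.COLOR_RGB2BGR),None,fx=4.3,fy=4.3,interpolation=cv2.INTER_CUBIC))
E
```

```text
th 273.1 r 0.0456 F [0.1 3.  5.3] tang(cw) -0.3 rad -3.0 z 0.0889 t 11.55
[[[0.004, 0.017, -0.0], [0, 0, 0]], [[0.009, 0.034, -0.0], [0, 0, 0]], [[0.016, 0.05, -0.001], [0, 0, 0]]]
rot [-0.0003, -0.0, 0.0002]
```

View pics/t5c.png

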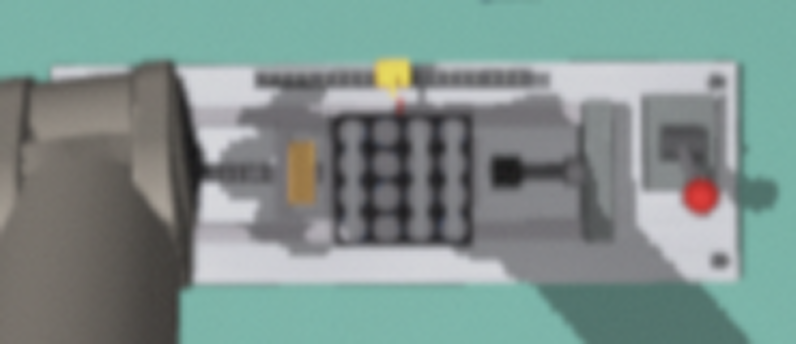

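View pics/w5.png

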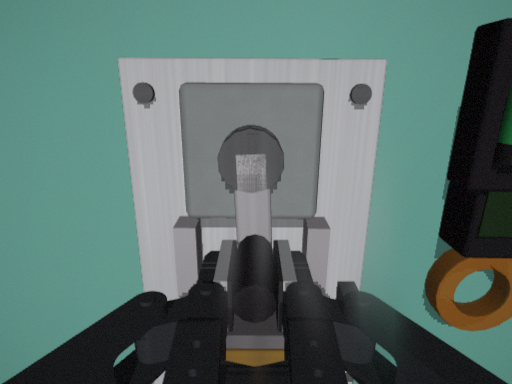

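>>> play_rows --motion '[[[0,0,0.0],[0,0,0]],[[0,0,0.0],[0,0,0]],[[0,0,0.0],[0,0,0]],[[0,0,-0.1],[0,0,0]],[[0,0,-0.2],[0,0,0]],[[-0.1,0,-0.3],[0,0,0]],[[-0.2,0,-0.4],[0,0,0]],[[-0.23,0,-0.5],[0,0,0]]]' --fingers 40

```text
t: 12.45
eef_pos: [0.499, 0.0275, 0.2857]
tool_rot: [-0.001, 0.708, 0.706, -0.002]
contact_force: [0.5, -0.1, -0.2]
gripper_width: 0.469
```

>>> play_rows --motion '[[[-0.04,0,-0.06],[0,0,0]],[[-0.04,0,-0.06],[0,0,0]],[[-0.04,0,-0.06],[0,0,0]]]'

```text
t: 12.75
eef_pos: [0.4988, 0.0113, 0.3094]
tool_rot: [-0.001, 0.708, 0.706, -0.002]
contact_force: [0.5, 1.1, 0.4]
gripper_width: 0.468
```

```bash
cat > look.py <<'E'
import sys
from h import *
n=sys.argv[1]; c=snap('wrist',n+'.png'); o=bot.get_obs(); print(o['t'],o['eef_pos'])
hsv=cv2.cvtColor(c['pixels'],cv2.COLOR_RGB2HSV).astype(int); H,S,V=[hsv[...,i] for i in range(3)]
u,v=map(int,proj(c,[.5,.07,.06])); 
m=(H>15)&(H<25)&(S>120); W=np.zeros_like(m); W[v-60:v+60,u-40:u+40]=1
ce,s=cen(m&W); print('nut',ce,s,onz(c,*ce,.06))
u,v=map(int,proj(c,[.549,-.03,.056])); a=c['pixels'][v-50:v+50,u-45:u+45]
cv2.imwrite('pics/%s_p.png'%n,cv2.resize(cv2.cvtColor(a,cv2.COLOR_RGB2BGR),None,fx=6,fy=6,interpolation=cv2.INTER_NEAREST)); print('crop origin',u-45,v-50)
m=((H<8)|(H>172))&(S>120)&(V>80); W[:]=0; W[v-50:v+50,u-25:u+25]=1
ce,s=cen(m&W); print('red',ce,s,'idx',onz(c,*ce,.056))
m=(H>24)&(H<34)&(S>120)&(V>80); W[:]=0; W[v-50:v+50,u-45:u+45]=1; m&=W
ys,xs=np.nonzero(m); print('yellow left cols')
x0=xs.min()
for x in range(x0,x0+7):
    k=ys[xs==x]; 
    if len(k): print(x,k.min(),k.max(),onz(c,x,k.mean(),.058).round(4))
u,v=proj(c,[.498,.12,.123]); a=c['pixels'][:130,180:330]; cv2.imwrite('pics/%s_h.png'%n,cv2.resize(cv2.cvtColor(a,cv2.COLOR_RGB2BGR),None,fx=4,fy=4,interpolation=cv2.INTER_CUBIC))
E
python3 look.py w6
```

```text
12.8 [0.49832391 0.01202438 0.30859329]
nut [255.03249097 136.98736462] [237 130  37  15 554] [0.49844324 0.03102682 0.06      ]
crop origin 251 135
red [293.64705882 193.05882353] [291 192   6   3  17] idx [ 0.54630294 -0.03938168  0.056     ]
yellow left cols
299 189 191 [ 0.5526 -0.0348  0.058 ]
300 189 191 [ 0.5538 -0.0348  0.058 ]
301 189 192 [ 0.555  -0.0354  0.058 ]
302 189 192 [ 0.5563 -0.0354  0.058 ]
303 189 192 [ 0.5575 -0.0354  0.058 ]
304 189 196 [ 0.5588 -0.0368  0.058 ]
305 181 197 [ 0.5599 -0.0335  0.058 ]
```

View pics/w6_p.png

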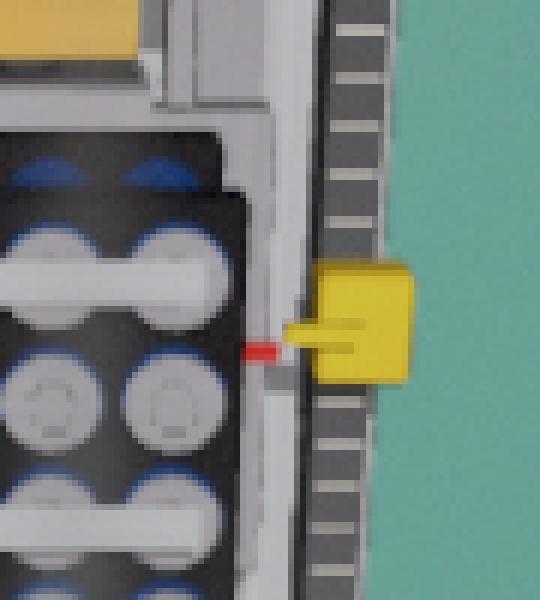

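View pics/w6_h.png

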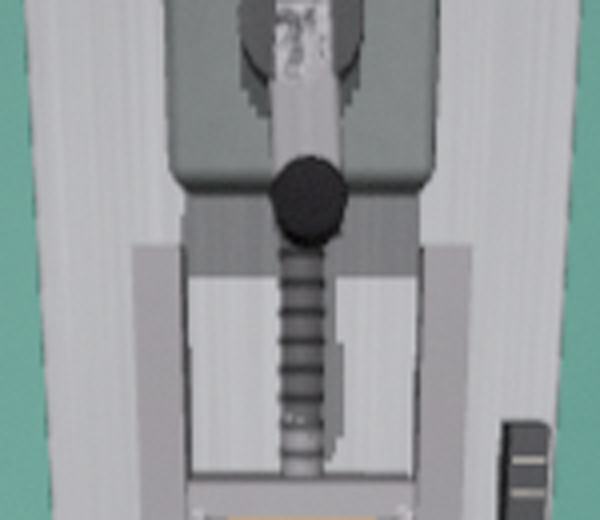

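```bash
python3 - <<'E'
from h import *
c=snap('wrist'); h=onz(c,257.0,47.8,.123); print(h,np.degrees(np.arctan2(h[1]-.1672,h[0]-.498))%360)
print(go([.5003,.1218,.2],Rdown),go([.5003,.1218,.089],Rdown))
E
```

```text
[0.49982472 0.12195893 0.123     ] 272.3096715569244
([0.2742, 0.0072, 0.2698], [-0.0012, 0.0003, -0.0001]) ([0.2748, 0.0093, 0.5473], [-0.0012, 0.0003, -0.0001])
```

>>> play_rows --motion '[[[0.274,0.007,0.27],[-0.0012,0.0003,0]],[[0.274,0.007,0.27],[-0.0012,0.0003,0]],[[0.274,0.007,0.27],[-0.0012,0.0003,0]],[[0.274,0.007,0.27],[-0.0012,0.0003,0]],[[0.274,0.008,0.36],[-0.0012,0.0003,0]],[[0.274,0.009,0.46],[-0.0012,0.0003,0]],[[0.274,0.009,0.547],[-0.0012,0.0003,0]],[[0.274,0.009,0.547],[-0.0012,0.0003,0]]]'

```text
t: 13.65
eef_pos: [0.496, 0.1204, 0.0847]
tool_rot: [-0.002, 0.707, 0.707, -0.005]
contact_force: [-0.5, -0.2, 0.1]
gripper_width: 0.467
```

>>> play_rows --motion '[[[0,0,0],[0,0,0]],[[0,0,0],[0,0,0]],[[0,0,0],[0,0,0]],[[0,0,0],[0,0,0]],[[0,0,0],[0,0,0]]]' --fingers 8

```text
t: 14.15
eef_pos: [0.4964, 0.1204, 0.0855]
tool_rot: [-0.001, 0.707, 0.707, -0.004]
contact_force: [-0.3, -1.7, -0.7]
gripper_width: 0.201
```

```bash
python3 arc.py 272.5 304.5 4
```

```text
th 268.1 r 0.0468 F [-0.3 -1.7 -0.7] tang(cw) 0.3 rad 1.7 z 0.0855 t 14.15
[[[0.006, 0.024, -0.009], [0, 0, 0]], [[0.01, 0.04, -0.009], [0, 0, 0]], [[0.016, 0.054, -0.009], [0, 0, 0]], [[0.024, 0.068, -0.009], [0, 0, 0]]]
rot [-0.0013, 0.0007, 0.0]
```

```bash
sed -i 's/arc(np.linspace(a,b,int(n)+1)\[1:\])/arc(np.linspace(a,b,int(n)+1)[1:],r=float(sys.argv[4]) if len(sys.argv)>4 else .045,z=float(sys.argv[5]) if len(sys.argv)>5 else .089)/' arc.py;  python3 arc.py 268 304 6 .0466 .0865
```

```text
th 268.1 r 0.0468 F [-0.3 -1.7 -0.7] tang(cw) 0.3 rad 1.7 z 0.0855 t 14.15
[[[0.001, 0.012, -0.003], [0, 0, 0]], [[0.002, 0.024, -0.003], [0, 0, 0]], [[0.005, 0.036, -0.003], [0, 0, 0]], [[0.009, 0.048, -0.003], [0, 0, 0]], [[0.014, 0.059, -0.003], [0, 0, 0]], [[0.02, 0.069, -0.003], [0, 0, 0]]]
rot [-0.0013, 0.0007, 0.0]
```

>>> play_rows --motion '[[[0.001,0.012,-0.003],[0,0,0]],[[0.002,0.024,-0.003],[0,0,0]],[[0.005,0.036,-0.003],[0,0,0]],[[0.009,0.048,-0.003],[0,0,0]],[[0.014,0.059,-0.003],[0,0,0]],[[0.02,0.069,-0.003],[0,0,0]],[[0.02,0.069,-0.003],[0,0,0]],[[0.02,0.069,-0.003],[0,0,0]]]'

```text
t: 14.95
eef_pos: [0.5245, 0.1289, 0.0862]
tool_rot: [-0.001, 0.707, 0.707, -0.004]
contact_force: [-0.7, 0.9, -16.1]
gripper_width: 0.202
```

```bash
python3 arc.py 304 306 1 .0466 .0865
```

```text
th 304.7 r 0.0466 F [ -0.7   0.9 -16.1] tang(cw) 0.1 rad -1.2 z 0.0862 t 14.95
[[[0.002, 0.002, -0.001], [0, 0, 0]]]
rot [-0.0012, 0.0006, 0.0001]
```

>>> play_rows --motion '[[[0,0,0.0],[0,0,0]],[[0,0,0.0],[0,0,0]],[[0,0,0.0],[0,0,0]],[[0,0,-0.1],[0,0,0]],[[0,0,-0.2],[0,0,0]],[[-0.1,-0.03,-0.3],[0,0,0]],[[-0.2,-0.06,-0.4],[0,0,0]],[[-0.28,-0.065,-0.5],[0,0,0]]]' --fingers 40

```text
t: 15.75
eef_pos: [0.5004, 0.0267, 0.276]
tool_rot: [-0.001, 0.707, 0.707, -0.004]
contact_force: [0.6, 0.5, 1.3]
gripper_width: 0.466
```

>>> play_rows --motion '[[[-0.04,0,-0.06],[0,0,0]],[[-0.04,0,-0.06],[0,0,0]],[[-0.04,0,-0.06],[0,0,0]]]'

```text
t: 16.05
eef_pos: [0.501, 0.0107, 0.3009]
tool_rot: [-0.001, 0.707, 0.707, -0.002]
contact_force: [-0.2, 1.5, -0.3]
gripper_width: 0.468
```

```bash
python3 look.py w7
```

```text
16.1 [0.50044424 0.01142795 0.29987366]
nut [252.46218487 133.51764706] [234 126  38  16 595] [0.49792019 0.03554242 0.06      ]
crop origin 249 137
red [292.68421053 191.        ] [290 190   7   3  19] idx [ 0.5465739  -0.03461237  0.056     ]
yellow left cols
297 192 193 [ 0.5516 -0.0359  0.058 ]
298 191 193 [ 0.5528 -0.0352  0.058 ]
299 191 193 [ 0.554  -0.0352  0.058 ]
300 191 194 [ 0.5553 -0.0359  0.058 ]
301 191 194 [ 0.5565 -0.0359  0.058 ]
302 191 194 [ 0.5577 -0.0359  0.058 ]
303 188 198 [ 0.5589 -0.0351  0.058 ]
```

View pics/w7_p.png

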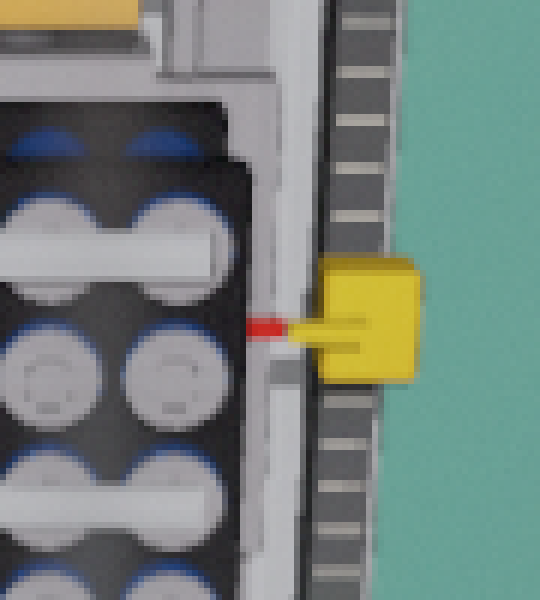

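View pics/w7.png

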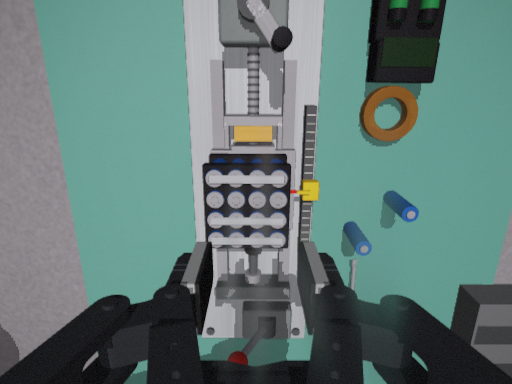

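```bash
python3 - <<'E'
from h import *
print(go([.43,-.241,.22],Rdown),go([.43,-.241,.104],Rdown))
E
```

```text
([-0.6305, -0.1752, 0.2023], [-0.001, 0.0004, 0.0001]) ([-0.6298, -0.1734, 0.4923], [-0.001, 0.0004, 0.0001])
```

>>> play_rows --motion '[[[-0.63,-0.175,0.2],[-0.001,0.0004,0]],[[-0.63,-0.175,0.2],[-0.001,0.0004,0]],[[-0.63,-0.175,0.2],[-0.001,0.0004,0]],[[-0.63,-0.175,0.2],[-0.001,0.0004,0]],[[-0.63,-0.175,0.2],[-0.001,0.0004,0]],[[-0.63,-0.175,0.2],[-0.001,0.0004,0]],[[-0.63,-0.175,0.2],[-0.001,0.0004,0]],[[-0.63,-0.175,0.2],[-0.001,0.0004,0]]]' --fingers 0

```text
t: 16.9
eef_pos: [0.43, -0.2398, 0.2199]
tool_rot: [-0.001, 0.707, 0.707, -0.001]
contact_force: [1.0, 0.4, 0.2]
gripper_width: 0.001
```

```bash
python3 - <<'E'
from h import *
print(bot.get_obs()['eef_pos'],go([.43,-.241,.104],Rdown)); snap('wrist','w8.png')
t=snap('top')['pixels'];cv2.imwrite('pics/t8c.png',cv2.resize(cv2.cvtColor(t[165:245,185:370],cv2.COLOR_RGB2BGR),None,fx=4.3,fy=4.3,interpolation=cv2.INTER_CUBIC))
E
```

```text
[ 0.43002111 -0.23982114  0.21992692] ([-0.0031, 0.0006, 0.2898], [-0.0004, -0.0001, 0.0002])
```

View pics/w8.png

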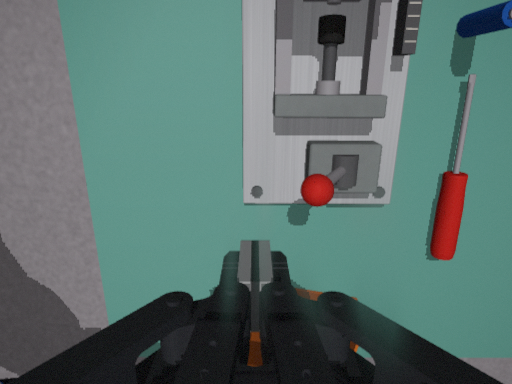

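```bash
python3 - <<'E'
from h import *
c=snap('wrist'); hsv=cv2.cvtColor(c['pixels'],cv2.COLOR_RGB2HSV).astype(int); H,S,V=[hsv[...,i] for i in range(3)]
m=((H<8)|(H>172))&(S>120)&(V>60); m[:,380:]=0; m[:150]=0; m[230:]=0
ce,s=cen(m); print(ce,s,onz(c,*ce,.112))
E
```

```text
[315.45728039 190.40433213] [300 175  32  32 831] [ 0.4792816  -0.23972279  0.112     ]
```

Ball at (0.479, -0.240). Descend on its -x side, then push to +x.

>>> play_rows --motion '[[[-0.001,0.0,0.1],[0,0,0]],[[-0.001,0.0,0.2],[0,0,0]],[[-0.001,0.0,0.29],[0,0,0]],[[-0.001,0.0,0.29],[0,0,0]]]'

```text
t: 17.45
eef_pos: [0.4288, -0.2366, 0.1014]
tool_rot: [-0.004, 0.705, 0.709, -0.002]
contact_force: [-0.4, 0.6, 0.1]
gripper_width: -0.005
```

>>> play_rows --motion '[[[0,0.05,0],[0,0,0]],[[0,0.08,0],[0,0,0]],[[0,0.11,0],[0,0,0]],[[0,0.14,0],[0,0,0]],[[0,0.17,0],[0,0,0]],[[0,0.2,0],[0,0,0]]]'

```text
t: 18.05
eef_pos: [0.51, -0.2361, 0.1012]
tool_rot: [-0.004, 0.705, 0.709, -0.001]
contact_force: [-0.4, -0.5, -0.2]
gripper_width: 0.001
```

```bash
python3 - <<'E'
from h import *
o=bot.get_obs();print(o['eef_pos'],o['contact_force']); snap('wrist','w9.png')
E
```

```text
[ 0.51001832 -0.23610182  0.10119899] [-0.40057954 -0.48307547 -0.19541922]
```

View pics/w9.png

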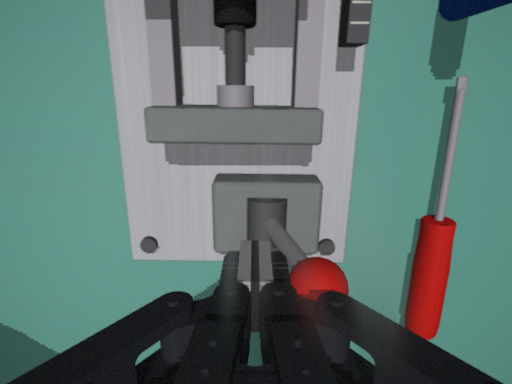

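>>> play_rows --motion '[[[0,0.02,0],[0,0,0]],[[0,0.035,0],[0,0,0]],[[0,0.045,0],[0,0,0]],[[0,0.045,0],[0,0,0]]]'

```text
t: 18.5
eef_pos: [0.5289, -0.2356, 0.1007]
tool_rot: [-0.004, 0.704, 0.71, -0.002]
contact_force: [-4.7, 1.1, 2.6]
gripper_width: 0.001
```

```bash
cat > ball.py <<'E'
import sys
from h import *
o=bot.get_obs();print(o['t'],o['eef_pos'],o['contact_force'])
for n in ('wrist','top'):
    c=snap(n,sys.argv[1]+n+'.png'); hsv=cv2.cvtColor(c['pixels'],cv2.COLOR_RGB2HSV).astype(int); H,S,V=[hsv[...,i] for i in range(3)]
    m=((H<8)|(H>172))&(S>120)&(V>60); W=np.zeros_like(m); u,v=map(int,proj(c,[.545,-.24,.112])); r=60 if n=='wrist' else 14; W[max(v-r,0):v+r,u-r:u+r]=1
    N,l,s,ce=cv2.connectedComponentsWithStats((m&W).astype(np.uint8))
    for k in range(1,N): print(n,s[k],ce[k],onz(c,*ce[k],.113))
E
python3 ball.py b1
```

```text
18.5 [ 0.52887288 -0.23558351  0.10072529] [-4.67223009  1.0757651   2.63948381]
wrist [ 288  251   55   50 2019] [314.401684   274.78702328] [ 0.55623098 -0.23767075  0.113     ]
```

>>> play_rows --motion '[[[0,-0.05,0],[0,0,0]],[[0,-0.1,0],[0,0,0]],[[0,-0.1,-0.1],[0,0,0]],[[0,-0.1,-0.2],[0,0,0]],[[0.1,-0.1,-0.3],[0,0,0]],[[0.2,-0.1,-0.4],[0,0,0]],[[0.32,-0.1,-0.5],[0,0,0]],[[0.42,-0.1,-0.5],[0,0,0]]]'

```text
t: 19.4
eef_pos: [0.491, -0.08, 0.302]
tool_rot: [-0.002, 0.706, 0.709, 0.001]
contact_force: [1.1, 0.4, -0.4]
gripper_width: -0.002
```

>>> play_rows --motion '[[[0.1,0.08,0],[0.001,0,0]],[[0.1,0.08,0],[0.001,0,0]],[[0.1,0.08,0],[0.001,0,0]],[[0.1,0.08,0],[0.001,0,0]]]'

```text
t: 19.8
eef_pos: [0.5226, -0.0411, 0.302]
tool_rot: [-0.004, 0.706, 0.708, -0.001]
contact_force: [-0.0, -0.3, 0.4]
gripper_width: -0.001
```

```bash
python3 look.py w10; python3 ball.py b2
```

```text
19.85 [ 0.52236101 -0.0414553   0.30199064]
19.85 [ 0.52236101 -0.0414553   0.30199064] [-0.51231335  0.57164402 -0.31579611]
wrist [331 287   3   5  13] [332.15384615 289.        ] [ 0.61034236 -0.18522131  0.113     ]
top [344 181   8   7  44] [347.36363636 184.04545455] [ 0.55413917 -0.24008015  0.113     ]Traceback (most recent call last):
  File "look.py", line 7, in <module>
    ce,s=cen(m&W); print('nut',ce,s,onz(c,*ce,.06))
         ~~~^^^^^
  File "h.py", line 15, in cen
    n,l,s,c=cv2.connectedComponentsWithStats(m.astype(np.uint8)); k=1+np.argmax(s[1:,4]); return c[k],s[k]
                                                                      ~~~~~~~~~^^^^^^^^^
    return _wrapfunc(a, 'argmax', axis=axis, out=out, **kwds)
    return bound(*args, **kwds)
ValueError: attempt to get argmax of an empty sequence
```

View pics/w10.png

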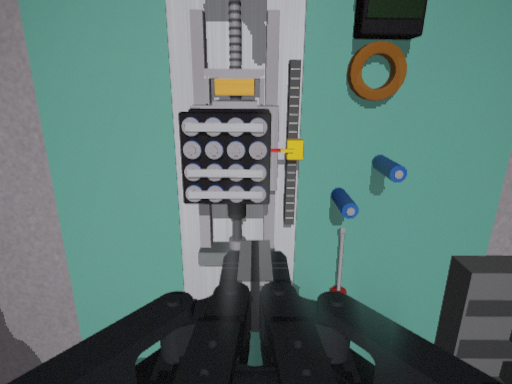

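View pics/b2top.png

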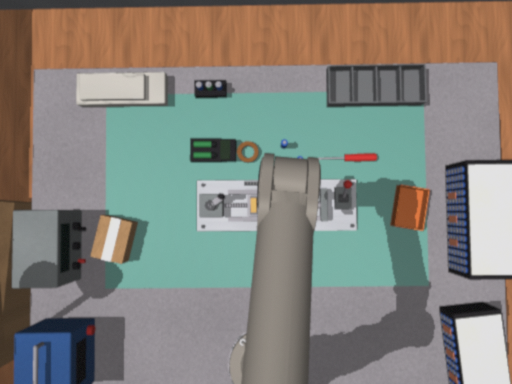

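```bash
sed -i 's/v-60:v+60,u-40:u+40/v-40:v+60,u-50:u+50/; s/v-60/max(v-60,0)/;s/W\[v-40/W[max(v-40,0)/' look.py; sed -i 's/\[.5,.07,.06\]/[.5,.035,.06]/' look.py; python3 look.py w11
```

```text
20.0 [ 0.52242443 -0.04119346  0.3020887 ]
nut [234.48847926  86.64516129] [215  79  40  17 651] [0.49865548 0.03573093 0.06      ]
crop origin 233 95
red [275.15 149.5 ] [271 148   9   4  20] idx [ 0.54491911 -0.03456956  0.056     ]
yellow left cols
281 149 151 [ 0.5516 -0.0348  0.058 ]
282 149 151 [ 0.5528 -0.0348  0.058 ]
283 149 151 [ 0.554  -0.0348  0.058 ]
284 149 151 [ 0.5551 -0.0348  0.058 ]
285 149 151 [ 0.5563 -0.0348  0.058 ]
286 149 152 [ 0.5575 -0.0353  0.058 ]
287 149 152 [ 0.5587 -0.0353  0.058 ]
```

View pics/w11_p.png

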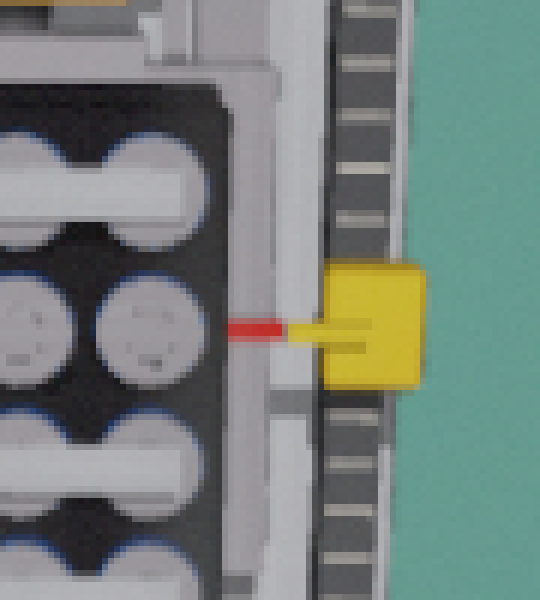

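Index and pointer differ by about 0.3 mm, the nut sits 70.3 mm from the carriage (on the crank-side lug), and the lever is fully over. Handing in.

```bash
python3 - <<'E'
from h import *
o=bot.get_obs(); print(o['t'],o['contact_force'],o['gripper_width']); bot.hand_in()
E
```

```text
20.0 [-0.0046828  -1.09477187 -0.04054947] 0.0011906927661171093
the job is handed in; nothing more can be done
```

The carriage is set at the pointer, the lock lever is locked, and the job was handed in at 20.0 s. No verdict is reported.

- **Buffer:** I cranked clockwise past the pointer until the handle read about 7 N held still. That is roughly 40 N on the buffer, estimated from the handle-force figures you gave, so between the firm (20 N) and forcing (70 N) limits.
- **Pointer:** I wound back counter-clockwise with one stop to look, so the carriage came up to the pointer from the buffer side. When I re-gripped the handle it slipped back about 4°, putting the nut about 0.6 mm into the slack. The remaining winding took that up again.
- **Lock lever:** I swung it to its stop, where it pushed back with about 5 N.

Final camera checks, with the arm clear:

| Check | Measured | Required |
|---|---|---|
| Index line vs pointer | about 0.3 mm apart | within 2.5 mm |
| Nut in the carriage frame | about +70.3 mm (on the crank-side lug) | above 68.2 mm |
| Ball of the lock lever | moved about 75 mm to +x, against 77 mm for the full swing | beyond 0.85 rad |

- **Disagreement:** an earlier, more slanted view put the index-to-pointer gap at 0.6 to 1.3 mm. That is still within tolerance, and I trusted the later, near-vertical view.
- **Bystanders:** those visible in the last top picture looked unmoved. I did not measure them, and the arm partly hid one loose cell.

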